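# Clear the lid seam, then hold the sprung lid at the mark

### The arm

A 7-joint arm with a two-finger parallel gripper is mounted at the origin on a cart in front of the work surface, level with it; the furniture and walls round the work are solid. World frame = base frame: x ahead of the robot, y to its left, z up, the work surface at z = 0. Lengths are in m, angles in rad, forces in N, time in s.
With the tool pointing down it reaches from about 0.4 to 0.85 m from the base axis. Payload 10.4 kg.
Tool frame: the origin (TCP) lies on the centre line of the jaws, within the pads' length; the fingertips stand 17 mm ahead of it and the grasp point (between the pads) lies 2 mm behind it; z points along the fingers, y is the line along which they close (so a half turn about z gives the same grasp; the last joint's range is limited). The gripper opens to 85 mm and grips with 20 to 120 N. Pads are 22 mm wide; open, the fingers measure 114 mm over their backs; the gripper's body (76 mm by 85 mm) begins 54 mm behind the grasp point. The pads swing forward as they close: fully open they stand 13 mm farther back than shut.
Start: joints at [1.299, 0.332, -0.065, 1.46, 0.022, 1.35, -0.088], TCP at [0.154, -0.606, 0.248] pointing down, gripper open.
Joint ranges: [-2.6, 2.6], [-0.5, 2.12], [-1.47, 1.34], [0.16, 2.42], [-1.27, 4.41], [0.06, 2.06], [-2.6, 2.6]. Speed limits (rad/s): [2.22, 2.22, 2.79, 2.79, 3.14, 3.14, 3.14].

### API

Orientations are given as a unit quaternion [x, y, z, w].
In Python, from workcell import get_obs, optics, job gives the robot as it stands. The module is installed in compiled form; this text tells all that it offers.
- The arm moves only by the tool send_rows, never from a script. Its argument "plan" is a list that holds one entry, the list of rows, each a list of 7 numbers: the turn, a rotation vector about the tool's x, y, z in units of 1.5 rad (1.0 is 1.5 rad), then the shift along the tool's x, y, z in units of 20 cm (1.0 is 20 cm), then the opening, from 0 (shut) to 1 (fully open). A call has 1 to 20 rows; each row shifts and turns the commanded pose from where the row before left it, along the tool's axes as they then stand; what a row does not reach is not made up. A row lasts 1/12 s, in which the tool goes at most 41.7 mm and 7.16 degrees, less where a joint would pass 70% of its speed; a pose out of reach is approached as far as the arm can. A call with a number of a shift or a turn outside -1 to 1 is refused whole. A call with a gripper value outside its range is refused whole. The fingers move at their own pace and stop on an object; "squeeze" is the grip in N (left out, the last holds). Time passes only in rows, so rows that do not move let the fingers close. It gives the time, the measured TCP pose, the force, the opening and the grip force at its end, in the units of the state.
- get_obs(): the state, without advancing time (a new reading comes with each control period).
- optics.camera(name): name is "scene" or "top"; returns the picture (400x640x3 uint8, red, green, blue); there is no depth.
- optics.get_calibration(name): a dict with "intrinsics" (3x3 intrinsics, pixels), "world_from_camera" (4x4, takes a point from camera to world coordinates). Camera axes: x right, y up, looking along -z (the intrinsics and any distortion apply to the point x, -y, -z); pixel columns grow to the right and rows downward; lengths in m; the calibration is good to about 2 mm. A picture is of the moment at which its call begins. get_calibration takes no time and is no camera call.
- job.hand_in(): hands the job in; it is judged then, once.
The state is a dict: "clock": time; "joint_pos": joint angles; "joint_velocities": joint speeds; "tau": joint torques, N m; "position": TCP position; "ee_rot": TCP orientation; "ft_force": force on the tool from outside, world axes, zero at the start; "torque": the same for the moment, N m; "grip_width": opening from 0.0 (shut) to 1.0 (fully open); "grasp_force": force on a finger pad.
Only numpy, scipy, OpenCV 4.12 (cv2) and the standard library are available. Lean on these libraries where they do the work, as an engineer would, in place of code of your own. Each camera call takes 0.05 s, during which the arm holds its last target. There are 200 camera calls.

### The job

Grit makes the sprung lid of the specimen chamber stick: take the seam pick from its stand, run its tip down in the groove between lid and rear deck once, slowly and steadily (about 3 cm/s), from the left end to the right end without lifting it out on the way, and put the pick back in its stand. Then take the lid's handle, pull the lid toward you against its spring until its pointer lines up with the clip on the right-hand rail, and finish holding it still there, so that the specimens can be inspected: do not let go. Leave the two tins and the beaker where they stand.

Things in the scene. Friction and masses are not known exactly. Their poses are not given: they have to be found in the camera images.
- chamber: Specimen chamber, a low bare-steel box fixed to the bench. Origin under it at bench level; +x points away from the robot (yaw within 0.3 rad), +y to the left. It spans x -120..100, y -85..85, z 0..72 mm. On top, all at z 72: side rails 15 mm wide (|y| 70..85), a fixed rear deck (x 26..100) and the sliding lid (x -120..14 when shut); between lid and deck the seam groove.
- seam_left (a point): Left end of the seam: mid-width of the groove, level with the top (z 72 mm), 10 mm before the groove's left (+y) end; axes as chamber. The groove runs straight along y at x = 20 mm from y +70 to -70 mm, where the rails block it; 12 mm wide (x 14..26), 8 mm deep (floor z 64, closed while the lid is shut). Its near wall is the lid, which can give a little.
- seam_right (a point): Same, 10 mm before the right (-y) end; 120 mm from seam_left.
- stylus: Seam pick, loose, about 70 g, 122 mm long, upright in its stand. Origin = its pointed tip, z axis up along it. Steel shaft 6 mm diameter from the tip to 62 mm (tapered to 3 mm over the last 12 mm), collar 26 mm diameter from 62 to 67 mm, dark round grip 18 mm diameter from 67 to 122 mm. May be gripped at any yaw.
- stylus_grip (a point): Point on the pick's axis in the middle of its grip, 97 mm above the tip.
- stand: Stand of the pick, right or left of the chamber: fixed grey block 50 x 50 mm on an 80 x 80 x 10 mm foot, top at z 80 mm; origin under its middle at bench level. One upright blind hole in the middle, 14 mm diameter. The pick's shaft hangs free in it and the collar rests on the top; parked, the tip is at z 18 mm.
- stand_hole (a point): Middle of the hole's mouth, on the top of the stand (z = 80 mm).
- lid (a joint): Opening of the lid in m: 0 shut, grows as the lid slides toward the robot (chamber's -x), end stop at 0.075. A spring pulls it shut at all times: about 6 N at 0, plus 1.2 N per 10 mm (13 N at 60 mm); let go, it slams shut.
- lid_handle (a point): Middle of the lid's handle: a dark round bar 12 mm thick, 70 mm long along the chamber's y, its axis at z = 112 mm (34 mm clear below it to the lid), standing on two 12 mm posts at y +-35 mm. With the lid shut it is at chamber x = -50, y = 0. Moves with the lid.
- pointer (a point): Tip of the lid's pointer, a dark tongue 4 mm wide on the lid's right edge that reaches over the right-hand rail, pointing to -y (tip at chamber x = -15, y = -74, z = 75 mm with the lid shut). Moves with the lid.
- mark (a point): The mark: the inner end of the upright blade (3 mm thick, 12 mm high) of a small dark clip 18 mm long that sits astride the right-hand rail, 40 to 60 mm nearer the robot than the pointer of the shut lid; axes as chamber. It is fixed. The pointer is at the mark when both have the same chamber x.
- tin_wide: Bystander: lidded metal tin, 68 mm diameter, 45 mm high, loose behind the chamber; origin under its middle.
- tin_tall: Bystander: lidded metal tin, 58 mm diameter, 60 mm high, loose behind the chamber; origin under its middle.
- beaker: Bystander: white beaker, 66 mm diameter, 85 mm high, loose, on the other side of the chamber from the stand; origin under its middle.
There are look-alikes about, which are no part of the job. Leave any purple or turquoise look-alike of the stand alone.

How it is judged:
On the way, in this order (a step that is already met when the one before it is completed fails the run):
1. pick tip down in the seam groove, part 1 of 7 from the left end, moving slowly (z of stylus in the frame of chamber between 0.055 and 0.07 m and x of stylus in the frame of chamber between 0.012 and 0.028 m and y of stylus in the frame of chamber between 0.04 and 0.075 m and contact force between the fingers and stylus above 0.5 N), for 0.15 s.
2. pick tip down in the seam groove, part 2 of 7 from the left end, moving slowly (z of stylus in the frame of chamber between 0.055 and 0.07 m and x of stylus in the frame of chamber between 0.012 and 0.028 m and y of stylus in the frame of chamber between 0.024 and 0.04 m and contact force between the fingers and stylus above 0.5 N), for 0.15 s.
3. pick tip down in the seam groove, part 3 of 7 from the left end, moving slowly (z of stylus in the frame of chamber between 0.055 and 0.07 m and x of stylus in the frame of chamber between 0.012 and 0.028 m and y of stylus in the frame of chamber between 0.008 and 0.024 m and contact force between the fingers and stylus above 0.5 N), for 0.15 s.
4. pick tip down in the seam groove, part 4 of 7 from the left end, moving slowly (z of stylus in the frame of chamber between 0.055 and 0.07 m and x of stylus in the frame of chamber between 0.012 and 0.028 m and y of stylus in the frame of chamber between -0.008 and 0.008 m and contact force between the fingers and stylus above 0.5 N), for 0.15 s.
5. pick tip down in the seam groove, part 5 of 7 from the left end, moving slowly (z of stylus in the frame of chamber between 0.055 and 0.07 m and x of stylus in the frame of chamber between 0.012 and 0.028 m and y of stylus in the frame of chamber between -0.024 and -0.008 m and contact force between the fingers and stylus above 0.5 N), for 0.15 s.
6. pick tip down in the seam groove, part 6 of 7 from the left end, moving slowly (z of stylus in the frame of chamber between 0.055 and 0.07 m and x of stylus in the frame of chamber between 0.012 and 0.028 m and y of stylus in the frame of chamber between -0.04 and -0.024 m and contact force between the fingers and stylus above 0.5 N), for 0.15 s.
7. pick tip down in the seam groove, part 7 of 7 from the left end, moving slowly (z of stylus in the frame of chamber between 0.055 and 0.07 m and x of stylus in the frame of chamber between 0.012 and 0.028 m and y of stylus in the frame of chamber between -0.075 and -0.04 m and contact force between the fingers and stylus above 0.5 N), for 0.15 s.
8. pick back in its stand and let go, the lid still shut (horizontal distance between stylus and stand_hole below 0.009 m and height (world z) of stylus between 0.012 and 0.023 m and angle between stylus's own z axis and vertical below 0.12 rad and contact force between the fingers and stylus below 0.1 N and value of joint lid below 0.01 m), for 0.2 s.
At the end, for the whole second after the job is handed in: The gripper still holds the lid against its spring (more than 2 N), the pointer within 4 mm of the mark along the chamber's x and the lid at rest (under 10 mm/s); the pick is upright in its stand (tip within 9 mm of the hole's axis, collar down on the top) and not touched by the gripper (horizontal distance between stylus and stand_hole below 0.009 m and height (world z) of stylus between 0.012 and 0.023 m and angle between stylus's own z axis and vertical below 0.12 rad and contact force between the fingers and stylus below 0.1 N and x of pointer in the frame of mark between -0.004 and 0.004 m and contact force between the fingers and lid above 2 N and velocity of joint lid between -0.01 and 0.01 m/s); the arm keeps its last pose, push and grip.
It fails at once if a tin or the beaker was moved more than 20 mm (distance of any of tin_wide, tin_tall, beaker from where it was at the start of the episode above 0.02 m).
It also fails if it takes over 67 s, if anything falls off the work surface, if the arm or the gripper's body presses on something with over 40 N, if the wrist force passes 120 N, or if a joint passes its speed limit or range.

## Working session

There is one attempt and no reset: what is moved stays moved. The work goes in short steps, Python scripts to look and compute and a tool call to move; the robot and the scene stay as the last step left them, time stands still between calls to the robot, and variables do not carry over. Pictures are saved under pics/ and viewed, at most 10 in all, crops included, and the job is handed in when it is done.

Besides the shell and the picture viewer there is one more tool, called after "Request:" as name(argument=value, ...) on one line, values as JSON. send_rows: Moves the arm, as the interface text tells. Its arguments: {"type":"object","properties":{"plan":{"type":"array"},"squeeze":{"type":"number"}},"required":["plan"]}

```bash
mkdir -p pics; python3 - <<'E'
from workcell import get_obs, optics
import cv2
o=get_obs(); print(o)
for n in ("scene","top"):
    im=optics.camera(n); cv2.imwrite(f"pics/{n}0.png",im[:,:,::-1]); c=optics.get_calibration(n); print(n,c)
E
```

```text
{'clock': 0.0, 'joint_pos': array([ 1.29940912,  0.33285492, -0.06475358,  1.46092864,  0.02158257,
        1.34989107, -0.08851544]), 'joint_velocities': array([ 5.22120438e-04,  3.24955364e-04, -3.91901448e-04,  6.76434175e-04,
        4.75341700e-05, -4.48095861e-04,  8.75183235e-04]), 'tau': array([-3.32939371e-04, -6.25440073e+01,  4.89558047e-02, -3.91608775e+01,
        1.62222428e-02,  9.78726195e-03, -3.86242573e-05]), 'position': array([ 0.15384054, -0.6054149 ,  0.24753268]), 'ee_rot': array([ 9.92269616e-01,  1.24098866e-01, -1.00759387e-04, -6.86251015e-04]), 'ft_force': array([-0.27073341,  0.35178115,  0.2613087 ]), 'torque': array([-0.04454858,  0.0546754 , -0.03467683]), 'grasp_force': 0.0, 'grip_width': 0.9994317366214136}
scene {'intrinsics': array([[438.13487106,   0.        , 330.86111134],
       [  0.        , 438.13487106, 197.39185166],
       [  0.        ,   0.        ,   1.        ]]), 'world_from_camera': array([[-0.59629903,  0.48909555, -0.63656344, -0.08783429],
       [-0.8027367 , -0.3569475 ,  0.47770522,  0.53706168],
       [ 0.00642377,  0.79584799,  0.60546239,  0.71649507],
       [ 0.        ,  0.        ,  0.        ,  1.        ]])}
top {'intrinsics': array([[447.80275638,   0.        , 324.44930747],
       [  0.        , 447.80275638, 205.06339609],
       [  0.        ,   0.        ,   1.        ]]), 'world_from_camera': array([[ 0.00457776,  0.99660765, -0.08217197,  0.47742824],
       [-0.99970616,  0.0026049 , -0.02410009,  0.01627318],
       [-0.02380428,  0.08225815,  0.99632673,  1.19368664],
       [ 0.        ,  0.        ,  0.        ,  1.        ]])}
```

View pics/scene0.png

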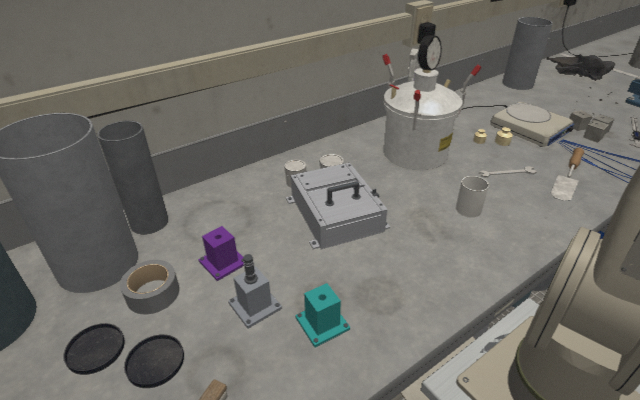

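View pics/top0.png

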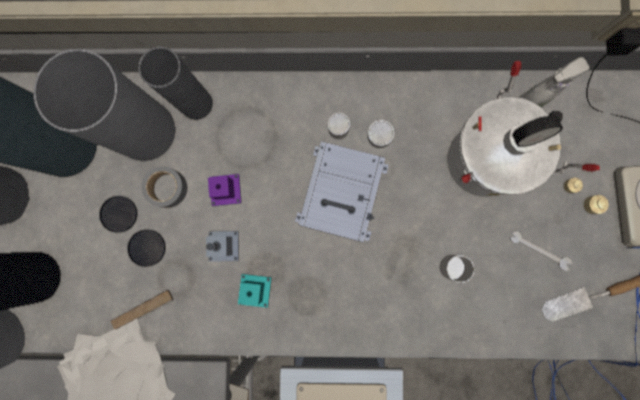

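Stand candidates (top/scene): grey block (223,246)/(252,295), purple (224,190)/(220,250), turquoise (255,292)/(323,312). The grey one, holding the pick, is the one wanted. I'll check it in close crops.

```bash
cat > h.py <<'E'
import numpy as np
from workcell import get_obs, optics
C={n:optics.get_calibration(n) for n in("scene","top")}
def ray(n,u,v):
    c=C[n];K=c["intrinsics"];T=c["world_from_camera"]
    d=np.array([(u-K[0,2])/K[0,0],-(v-K[1,2])/K[1,1],-1.]);return T[:3,3],T[:3,:3]@d
def onz(n,u,v,z):
    o,d=ray(n,u,v);return o+d*(z-o[2])/d[2]
def proj(n,P):
    c=C[n];K=c["intrinsics"];T=c["world_from_camera"]
    p=T[:3,:3].T@(np.asarray(P,float)-T[:3,3]);return K[0,0]*p[0]/-p[2]+K[0,2],K[1,1]*-p[1]/-p[2]+K[1,2]
def tri(a,b):
    (o1,d1),(o2,d2)=ray("top",*a),ray("scene",*b)
    s=np.linalg.lstsq(np.c_[d1,-d2],o2-o1,rcond=None)[0];p,q=o1+s[0]*d1,o2+s[1]*d2
    return (p+q)/2,np.linalg.norm(p-q)
E
python3 - <<'E'
import cv2
t=cv2.imread("pics/top0.png");s=cv2.imread("pics/scene0.png")
r=lambda im,x,y,w,h,f:cv2.resize(im[y:y+h,x:x+w],None,fx=f,fy=f,interpolation=cv2.INTER_CUBIC)
cv2.imwrite("pics/c1.png",r(t,290,135,110,115,5))
a=r(t,195,220,60,55,6);b=r(s,220,245,70,82,6)
import numpy as np
o=np.zeros((492,790,3),np.uint8);o[:330,:360]=a;o[:492,365:785]=b
cv2.imwrite("pics/c2.png",o)
cv2.imwrite("pics/c3.png",r(s,280,140,115,115,5))
E
```

```text
(no output)
```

View pics/c1.png

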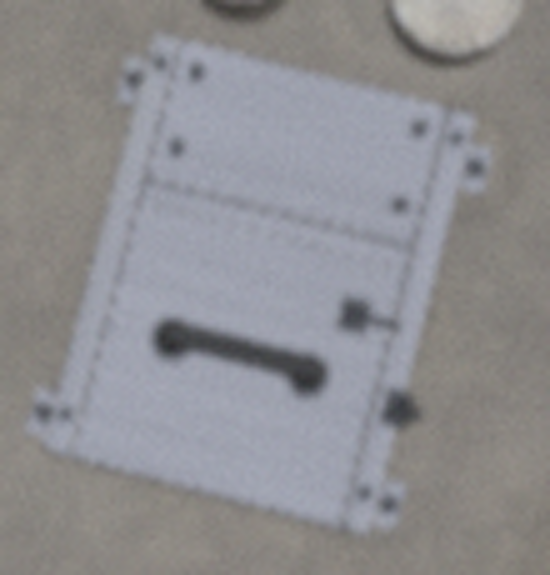

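View pics/c2.png

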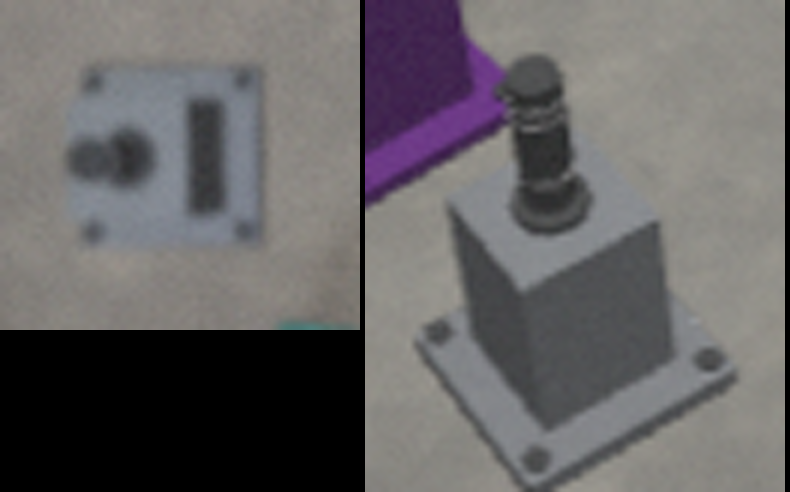

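View pics/c3.png

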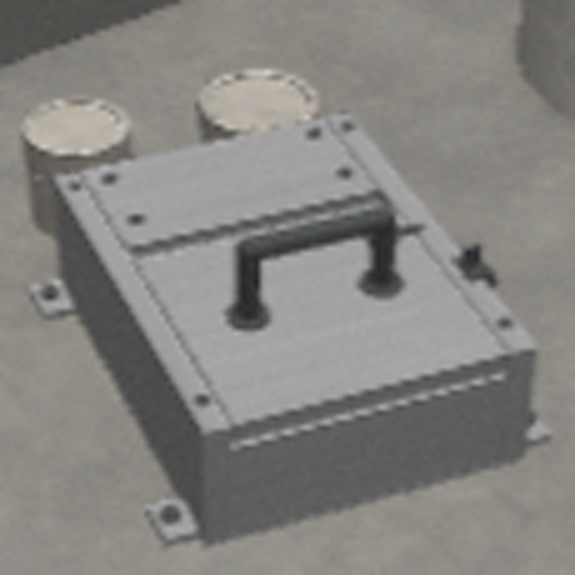

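The crops show the grey stand with the pick in it: pick top at top (210,246), collar at (216,246). The chamber has its handle at about (337,206), the pointer tip at (369.6,200) and the clip at about (370,217).

```bash
cat >> h.py <<'E'
def fit2d(M,W):
    M,W=np.array(M,float),np.array(W,float);a,b=M-M.mean(0),W-W.mean(0)
    th=np.arctan2((a[:,0]*b[:,1]-a[:,1]*b[:,0]).sum(),(a*b).sum());R=np.array([[np.cos(th),-np.sin(th)],[np.sin(th),np.cos(th)]])
    t=W.mean(0)-R@M.mean(0);return th,R,t,(W-(M@R.T+t))*1000
E
python3 - <<'E'
from h import *
np.set_printoptions(precision=4,suppress=True)
c1=lambda x,y:(290+(x+.5)/5-.5,135+(y+.5)/5-.5)
c3=lambda x,y:(280+(x+.5)/5-.5,140+(y+.5)/5-.5)
M=[(100,85),(100,-85),(-120,85),(-120,-85),(-50,35),(-50,-35),(20,70),(20,-70)]
tp=[(150,37),(475,112),(55,447),(372,530),(172,338),(308,376),(150,182),(411,246)]
sc=[(58,178),(352,118),(203,432),(533,349),(247,245),(384,212),(131,249),(390,196)]
Z=[.072]*4+[.112]*2+[.07]*2
M=np.array(M)/1000
for n,f,L in(("top",c1,tp),("scene",c3,sc)):
    W=[onz(n,*f(*p),z)[:2] for p,z in zip(L,Z)]
    th,R,t,r=fit2d(M,W);print(n,th,t);print(r.round(1).tolist())
    for k,p,z in(("pointer",(398,325) if n=="top" else (421,229),.075),("clip",(400,410) if n=="top" else (472,262),.078)):
        print(k,((onz(n,*f(*p),z)[:2]-t)@R*1000).round(1))
for k,a,b in(("collar",(129,157),(552,206)),("top",(92,157),(532,75))):
    a=(195+(a[0]+.5)/6-.5,220+(a[1]+.5)/6-.5);b=(220+(b[0]-365+.5)/6-.5,245+(b[1]+.5)/6-.5)
    z=.085 if k=="collar" else .14
    print(k,tri(a,b),onz("top",*a,z),onz("scene",*b,z))
for u,v,z,n in((339,124,.06,"tall?"),(380,132,.045,"wide?"),(458,266,.085,"beaker")):print(n,onz("top",u,v,z))
E
```

```text
top -0.23845033187529896 [ 0.6167 -0.0033]
[[-3.0, 0.8], [-1.5, 1.3], [1.9, -4.6], [1.3, 1.9], [-2.8, 1.0], [-4.5, 3.1], [4.0, -3.9], [4.6, 0.3]]
pointer [-16.6 -71.3]
clip [-58. -82.]
scene -0.26782710171294116 [ 0.6135 -0.0018]
[[-5.4, 1.3], [-5.5, 5.7], [-1.3, -1.1], [0.5, 3.3], [3.0, -1.9], [4.4, -3.2], [3.8, -2.6], [0.5, -1.5]]
pointer [-17.6 -71. ]
clip [-55.4 -80.9]
collar (array([0.4667, 0.3133, 0.0774]), np.float64(0.0005777388480150245)) [0.4669 0.3115 0.085 ] [0.4599 0.3157 0.085 ]
top (array([0.4673, 0.3127, 0.1357]), np.float64(1.4561475458053696e-05)) [0.4673 0.3115 0.14  ] [0.4632 0.3144 0.14  ]
tall? [0.7807 0.0071 0.06  ]
wide? [ 0.7633 -0.0996  0.045 ]
beaker [ 0.4205 -0.2836  0.085 ]
```

```bash
cat > prof.py <<'E'
from h import *
import cv2
g={n:cv2.GaussianBlur(cv2.imread(f"pics/{n}0.png",0).astype(np.float32),(0,0),.5) for n in("top","scene")}
th=-0.25;t=np.array([.6155,-.0025]);R=np.array([[np.cos(th),-np.sin(th)],[np.sin(th),np.cos(th)]])
def prof(n,xs,ys,z=.072):  # mean over ys for each x (chamber mm)
    P=np.array([[proj(n,[*(R@(np.array([x,y])/1000)+t),z]) for y in ys] for x in xs],np.float32)
    return cv2.remap(g[n],P[...,0],P[...,1],cv2.INTER_LINEAR)
E
python3 - <<'E'
from prof import *
for n in g:
    print(n)
    for nm,xs in(("rear",range(88,114,2)),("groove",range(8,40,2)),("front",range(-132,-106,2))):
        for ys in(range(30,62,2),range(-60,-30,2)):
            print(nm,ys[0],xs[0],prof(n,xs,ys).mean(1).round().astype(int).tolist())
    for nm,ys in(("left",range(74,100,2)),("right",range(-98,-72,2))):
        for xs in(range(60,92,2),range(-105,-75,2)):
            print(nm,xs[0],ys[0],prof(n,xs,ys).mean(0).round().astype(int).tolist())
E
```

```text
top
rear 30 88 [152, 156, 160, 162, 160, 155, 145, 137, 132, 131, 131, 130, 127]
rear -60 88 [151, 156, 159, 161, 159, 153, 144, 137, 133, 133, 133, 134, 135]
groove 30 8 [161, 160, 157, 156, 156, 157, 157, 153, 148, 146, 149, 155, 158, 158, 159, 158]
groove -60 8 [158, 157, 156, 156, 157, 159, 158, 153, 146, 144, 147, 152, 156, 158, 159, 158]
front 30 -132 [137, 136, 135, 134, 131, 129, 134, 145, 154, 158, 160, 161, 162]
front -60 -132 [137, 137, 136, 134, 131, 130, 136, 147, 157, 163, 164, 164, 164]
left 60 74 [152, 150, 150, 150, 147, 140, 133, 131, 134, 136, 135, 131, 128]
left -105 74 [153, 153, 149, 148, 147, 142, 133, 127, 127, 131, 133, 134, 133]
right 60 -98 [136, 138, 138, 135, 133, 134, 139, 147, 153, 153, 151, 150, 149]
right -105 -98 [133, 135, 135, 134, 131, 131, 136, 144, 152, 154, 150, 148, 147]
scene
rear 30 88 [154, 158, 158, 154, 143, 129, 120, 116, 115, 116, 121, 129, 140]
rear -60 88 [153, 157, 160, 161, 162, 165, 169, 171, 172, 172, 172, 173, 174]
groove 30 8 [161, 155, 142, 124, 109, 102, 103, 115, 136, 151, 157, 160, 160, 160, 159, 156]
groove -60 8 [110, 122, 122, 113, 104, 99, 104, 120, 140, 152, 157, 159, 160, 159, 156, 150]
front 30 -132 [111, 99, 94, 96, 105, 130, 150, 158, 160, 161, 162, 163, 163]
front -60 -132 [105, 96, 93, 96, 109, 135, 154, 160, 163, 164, 165, 165, 164]
left 60 74 [149, 149, 147, 150, 150, 137, 110, 87, 83, 86, 88, 90, 91]
left -105 74 [149, 147, 142, 143, 147, 140, 114, 86, 77, 76, 76, 76, 76]
right 60 -98 [133, 132, 132, 133, 133, 135, 137, 143, 148, 149, 146, 144, 147]
right -105 -98 [135, 135, 135, 135, 135, 135, 136, 141, 148, 150, 146, 144, 146]
```

Request:
send_rows(plan=[[[0,0,-0.0793,0,0,0,1],[0,0,-0.0793,0,0,0,1],[0,0,-0.0793,0,0,0,1],[0,0,-0.0793,0,0,0,1],[0,0,-0.0793,0,0,0,1],[0,0,-0.0793,0,0,0,1],[0,0,-0.0793,0,0,0,1],[0,0,-0.0793,0,0,0,1],[0,0,-0.0793,0,0,0,1]]])

```text
clock: 0.85
position: [0.1539, -0.6056, 0.2478]
ee_rot: [0.788, 0.615, 0.0, -0.0]
ft_force: [0.1, 0.1, -0.6]
grip_width: 0.998
grasp_force: 0.0
```

Request:
send_rows(plan=[[[0,0,0,0.171,0.084,0,1],[0,0,0,0.171,0.084,0,1],[0,0,0,0.171,0.084,0,1],[0,0,0,0.171,0.084,0,1],[0,0,0,0.171,0.084,0,1],[0,0,0,0.171,0.084,0,1],[0,0,0,0.171,0.084,0,1],[0,0,0,0.171,0.084,0,1],[0,0,0,0.171,0.084,0,1],[0,0,0,0.171,0.084,0,1],[0,0,0,0.171,0.084,0,1],[0,0,0,0.171,0.084,0,1],[0,0,0,0.171,0.084,0,1],[0,0,0,0.171,0.084,0,1]]])

```text
clock: 2.02
position: [0.5015, -0.199, 0.2482]
ee_rot: [0.79, 0.613, -0.0, 0.0]
ft_force: [0.1, -1.0, 0.2]
grip_width: 1.0
grasp_force: 0.0
```

Request:
send_rows(plan=[[[0,0,0,0.162,-0.053,0,1],[0,0,0,0.162,-0.053,0,1],[0,0,0,0.162,-0.053,0,1],[0,0,0,0.162,-0.053,0,1],[0,0,0,0.162,-0.053,0,1],[0,0,0,0.162,-0.053,0,1],[0,0,0,0.162,-0.053,0,1],[0,0,0,0.162,-0.053,0,1],[0,0,0,0.162,-0.053,0,1],[0,0,0,0.162,-0.053,0,1],[0,0,0,0.162,-0.053,0,1],[0,0,0,0.162,-0.053,0,1],[0,0,0,0.162,-0.053,0,1],[0,0,0,0.162,-0.053,0,1],[0,0,0,0,0,0,1],[0,0,0,0,0,0,1]]])

```text
clock: 3.35
position: [0.4688, 0.2778, 0.2479]
ee_rot: [0.789, 0.615, -0.0, -0.001]
ft_force: [0.6, -1.2, -0.1]
grip_width: 0.998
grasp_force: 0.0
```

Request:
send_rows(plan=[[[0,0,0,0.084,-0.0325,0,1],[0,0,0,0.084,-0.0325,0,1],[0,0,0,0,0,0.1,1],[0,0,0,0,0,0.1,1],[0,0,0,0,0,0.1,1],[0,0,0,0,0,0.1,1],[0,0,0,0,0,0.1,1],[0,0,0,0,0,0.1,1],[0,0,0,0,0,0.07,1],[0,0,0,0,0,0,1],[0,0,0,0,0,0,1]]])

```text
clock: 4.27
position: [0.4659, 0.3107, 0.1142]
ee_rot: [0.79, 0.613, -0.001, 0.0]
ft_force: [0.2, 1.0, -0.6]
grip_width: 0.999
grasp_force: 0.0
```

```bash
python3 - <<'E'
from h import *
import cv2
r=lambda im,x,y,w,h,f:cv2.resize(im[y:y+h,x:x+w],None,fx=f,fy=f,interpolation=cv2.INTER_CUBIC)
a=optics.camera("top");b=optics.camera("scene")
print(get_obs()["position"],get_obs()["ft_force"])
cv2.imwrite("pics/g1.png",np.hstack([r(a,165,200,100,95,4),r(b,200,200,100,95,4)])[:,:,::-1])
E
```

```text
[0.46643485 0.31160694 0.11547558] [-0.17939789  0.62956875  0.11688717]
```

View pics/g1.png

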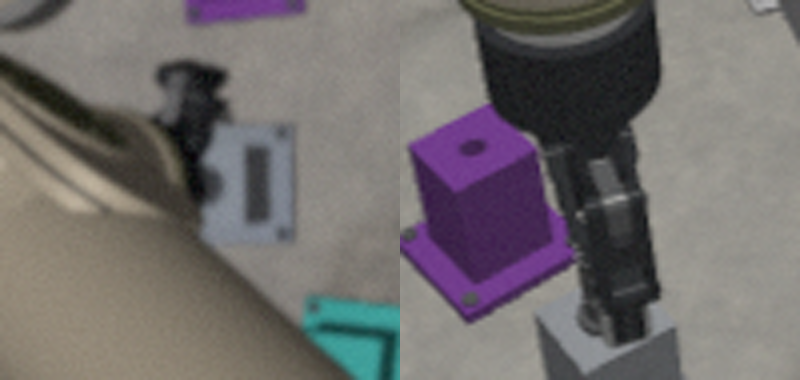

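The pick is between the open fingers: its collar shows beside the near finger at scene (348,280). Closing now.

Request:
send_rows(plan=[[[0,0,0,0,0,0,0],[0,0,0,0,0,0,0],[0,0,0,0,0,0,0],[0,0,0,0,0,0,0],[0,0,0,0,0,0,0],[0,0,0,0,0,0,0],[0,0,0,0,0,0,0],[0,0,0,0,0,0,0],[0,0,0,0,0,0,0],[0,0,0,0,0,0,0],[0,0,0,0,0,0,0],[0,0,0,0,0,0,0]]], squeeze=40)

```text
clock: 5.37
position: [0.4657, 0.3115, 0.1145]
ee_rot: [0.79, 0.613, 0.0, 0.0]
ft_force: [-2.3, -1.3, 4.7]
grip_width: 0.198
grasp_force: 38.9
```

Request:
send_rows(plan=[[[0,0,0,0,0,-0.03,0],[0,0,0,0,0,-0.06,0],[0,0,0,0,0,-0.1,0],[0,0,0,0,0,-0.1,0],[0,0,0,0,0,-0.1,0],[0,0,0,0,0,-0.09,0],[0,0,0,0,0,-0.03,0],[0,0,0,-0.085,0.1,0,0],[0,0,0,-0.115,0.1344,0,0],[0,0,0,-0.115,0.1344,0,0],[0,0,0,-0.115,0.1344,0,0],[0,0,0,-0.115,0.1344,0,0],[0,0,0,-0.115,0.1344,0,0],[0,0,0,-0.115,0.1344,0,0],[0,0,0,-0.115,0.1344,0,0],[0,0,0,-0.115,0.1344,0,0],[0,0,0,-0.03,0.0344,0,0],[0,0,0,0,0,0.08,0],[0,0,0,0,0,0.08,0],[0,0,0,0,0,0,0]]])

```text
clock: 7.03
position: [0.6471, 0.0502, 0.1808]
ee_rot: [0.79, 0.613, -0.002, -0.001]
ft_force: [-0.1, 0.1, -1.9]
grip_width: 0.196
grasp_force: 39.1
```

```bash
python3 - <<'E'
from h import *
import cv2
r=lambda im,x,y,w,h,f:cv2.resize(im[y:y+h,x:x+w],None,fx=f,fy=f,interpolation=cv2.INTER_CUBIC)
a=optics.camera("top");b=optics.camera("scene")
cv2.imwrite("pics/top2.png",a[:,:,::-1]);cv2.imwrite("pics/scene2.png",b[:,:,::-1])
o=get_obs();print(o["position"],o["ee_rot"],o["ft_force"],o["grip_width"],o["grasp_force"])
cv2.imwrite("pics/g2.png",np.hstack([r(a,280,130,80,115,5),r(b,280,130,80,115,5)])[:,:,::-1])
p=o["position"]-[0,0,.0965];print(p,proj("top",p),proj("scene",p))
E
```

```text
[0.64815378 0.05092781 0.18406185] [ 7.90097878e-01  6.12980373e-01 -4.80734736e-04 -4.17629453e-04] [-0.16135334  0.23065746 -1.00402968] 0.2021486438247378 39.10245358943939
[0.64815378 0.05092781 0.08756185] (np.float64(321.42938531158194), np.float64(173.2905912020024)) (np.float64(309.5234457736057), np.float64(184.0405123974141))
```

View pics/g2.png

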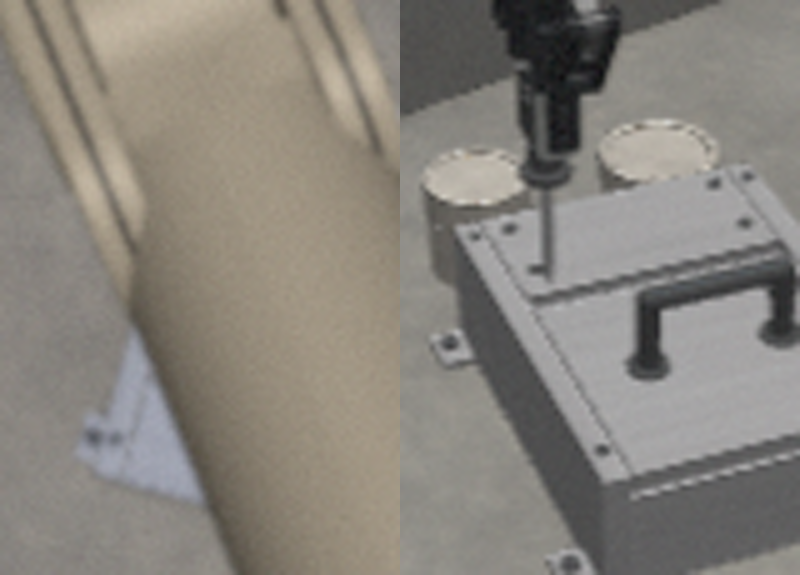

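```bash
python3 - <<'E'
from h import *
p=np.array([.6481,.0509,.0876])
for d in([0,0,0],[0,0,.062],[0,0,.067],[.001,0,0],[0,.001,0],[0,0,.001]):print(d,np.round(proj("scene",p+np.array(d)),2))
p=np.array([.4657,.3115,.018]);print([np.round(proj(n,p+np.array([0,0,z])),2) for n in("top","scene") for z in(.067,.122)])
import cv2
g=cv2.imread("pics/scene2.png",0)
for v in range(160,194):print(v,g[v,302:318].tolist())
E
```

```text
[0, 0, 0] [309.54 184.03]
[0, 0, 0.062] [308.95 162.85]
[0, 0, 0.067] [308.9  161.07]
[0.001, 0, 0] [309.32 183.84]
[0, 0.001, 0] [309.21 184.17]
[0, 0, 0.001] [309.54 183.7 ]
[array([216.08, 246.23]), array([209.9 , 246.45]), array([251.26, 276.09]), array([248.17, 255.63])]
160 [145, 142, 135, 91, 44, 76, 91, 77, 55, 49, 57, 67, 84, 105, 134, 143]
161 [165, 159, 136, 90, 45, 64, 83, 93, 88, 88, 87, 102, 122, 137, 140, 139]
162 [138, 149, 123, 70, 50, 45, 55, 63, 58, 53, 64, 97, 129, 140, 140, 141]
163 [192, 144, 84, 74, 58, 46, 51, 48, 49, 51, 70, 81, 100, 127, 140, 141]
164 [181, 142, 94, 82, 71, 60, 56, 56, 62, 74, 80, 77, 107, 132, 140, 140]
165 [179, 144, 90, 70, 78, 80, 79, 79, 81, 81, 74, 70, 118, 140, 140, 143]
166 [181, 183, 142, 79, 51, 57, 58, 62, 58, 60, 71, 99, 128, 137, 141, 139]
167 [182, 191, 165, 115, 89, 80, 66, 57, 78, 96, 120, 134, 137, 138, 139, 140]
168 [172, 159, 122, 107, 129, 129, 101, 93, 118, 137, 143, 141, 137, 137, 137, 137]
169 [112, 102, 105, 104, 128, 129, 102, 91, 117, 135, 142, 144, 142, 140, 145, 152]
170 [108, 105, 102, 102, 123, 126, 101, 93, 116
[... 1257 characters left out ...]
59, 162, 164, 161, 164, 165, 164]
186 [153, 149, 157, 158, 163, 164, 162, 139, 139, 161, 163, 163, 160, 163, 167, 163]
187 [167, 134, 144, 165, 163, 166, 164, 163, 162, 160, 163, 152, 123, 100, 86, 93]
188 [165, 165, 130, 142, 160, 161, 164, 148, 118, 95, 91, 95, 97, 97, 99, 102]
189 [164, 165, 142, 126, 109, 88, 91, 95, 95, 101, 103, 102, 113, 129, 136, 153]
190 [163, 164, 169, 144, 110, 97, 101, 107, 115, 131, 146, 139, 152, 177, 173, 165]
191 [164, 165, 165, 176, 151, 132, 143, 157, 161, 178, 173, 164, 165, 165, 166, 166]
192 [165, 161, 164, 164, 143, 150, 165, 162, 164, 165, 166, 165, 163, 164, 162, 164]
193 [162, 163, 164, 164, 165, 129, 148, 163, 162, 164, 164, 162, 163, 165, 164, 165]
```

Request:
send_rows(plan=[[[0,0,0,0,0.01,0.02,0],[0,0,0,0,0,0.02,0],[0,0,0,0,0,0,0],[0,0,0,0,0,0,0],[0,0,0,0,0,0,0],[0,0,0,0,0,0,0]]])

```text
clock: 7.63
position: [0.6506, 0.0504, 0.1766]
ee_rot: [0.79, 0.613, 0.0, 0.0]
ft_force: [-0.7, -0.0, -0.3]
grip_width: 0.197
grasp_force: 39.1
```

```bash
python3 - <<'E'
from h import *
import cv2
o=get_obs();P=[o["position"]]
A=0
for i in range(5):
    A=A+optics.camera("scene").astype(float)/5;P.append(get_obs()["position"])
g=A.mean(2);cv2.imwrite("pics/s3.png",A[:,:,::-1])
print(np.round(P,4))
p=np.mean(P,0)-[0,0,.0965];print(p,proj("scene",p))
for v in range(178,196):print(v,g[v,298:322].astype(int).tolist())
E
```

```text
[[0.6506 0.0504 0.1766]
 [0.6506 0.0503 0.1766]
 [0.6506 0.0503 0.1765]
 [0.6505 0.0503 0.1765]
 [0.6505 0.0503 0.1764]
 [0.6505 0.0503 0.1764]]
[0.65055697 0.05033082 0.08001089] (np.float64(309.24505822205845), np.float64(185.979877829078))
178 [137, 148, 163, 162, 162, 162, 162, 163, 163, 129, 95, 106, 149, 166, 165, 164, 165, 164, 164, 164, 163, 165, 164, 163]
179 [134, 144, 161, 164, 164, 164, 164, 165, 166, 130, 95, 106, 151, 165, 166, 165, 166, 164, 164, 164, 163, 165, 164, 165]
180 [169, 137, 148, 165, 165, 166, 166, 167, 167, 134, 98, 104, 149, 165, 164, 165, 164, 164, 165, 164, 163, 162, 162, 162]
181 [165, 143, 150, 165, 166, 166, 166, 164, 164, 138, 101, 104, 149, 166, 165, 165, 164, 162, 163, 163, 162, 161, 161, 161]
182 [166, 165, 134, 148, 164, 163, 163, 162, 161, 135, 102, 105, 147, 164, 163, 163, 161, 161, 161, 161, 161, 159, 160, 162]
183 [164, 165, 167, 132, 148, 165, 164, 135, 93, 79, 86, 105, 146, 161, 163, 160, 160, 161, 162, 163, 163, 164, 164, 163]
184 [164, 165, 165, 135, 147, 163, 164, 136, 100, 85, 88, 104, 145, 161, 162, 162, 163, 165, 163, 163, 163, 164, 
[... 766 characters left out ...]
164, 165, 179, 153, 132, 143, 159, 164, 179, 172, 164, 165, 164, 164, 164, 164, 164, 164, 164]
192 [77, 77, 115, 154, 164, 163, 164, 165, 143, 151, 163, 162, 164, 165, 165, 166, 165, 165, 164, 163, 164, 162, 164, 166]
193 [78, 77, 77, 132, 161, 163, 163, 164, 166, 130, 147, 164, 164, 164, 164, 163, 164, 164, 165, 165, 165, 164, 164, 162]
194 [79, 78, 78, 105, 150, 162, 162, 163, 165, 142, 151, 163, 163, 163, 164, 164, 165, 164, 163, 162, 161, 162, 162, 163]
195 [79, 78, 77, 73, 126, 156, 163, 162, 165, 169, 141, 153, 165, 164, 163, 162, 162, 162, 161, 163, 163, 163, 163, 165][ WARN:0@3.436] global loadsave.cpp:1063 imwrite_ Unsupported depth image for selected encoder is fallbacked to CV_8U.
```

Scene: the pick tip is at (308.6,187). Lowered to groove level it lands at row ~189.7, and the groove spans 188.4–190.8, so it is centred. Lowering.

Request:
send_rows(plan=[[[0,0,0,0,0,0.015,0],[0,0,0,0,0,0.015,0],[0,0,0,0,0,0.015,0],[0,0,0,0,0,0.012,0],[0,0,0,0,0,0.01,0],[0,0,0,0,0,0,0],[0,0,0,0,0,0,0]]])

```text
clock: 8.47
position: [0.6504, 0.0503, 0.1628]
ee_rot: [0.79, 0.613, -0.0, -0.0]
ft_force: [0.1, -0.6, -0.9]
grip_width: 0.197
grasp_force: 39.1
```

Request:
send_rows(plan=[[[0,0,0,-0.006,0,0,0],[0,0,0,-0.0125,0,0,0],[0,0,0,-0.0125,0,0,0],[0,0,0,-0.0125,0,0,0],[0,0,0,-0.0125,0,0,0],[0,0,0,-0.0125,0,0,0],[0,0,0,-0.0125,0,0,0],[0,0,0,-0.0125,0,0,0],[0,0,0,-0.0125,0,0,0],[0,0,0,-0.0125,0,0,0]]])

```text
clock: 9.3
position: [0.6446, 0.0271, 0.1629]
ee_rot: [0.79, 0.613, 0.0, 0.0]
ft_force: [-0.1, -0.5, -0.5]
grip_width: 0.199
grasp_force: 39.1
```

Request:
send_rows(plan=[[[0,0,0,-0.0125,0,0,0],[0,0,0,-0.0125,0,0,0],[0,0,0,-0.0125,0,0,0],[0,0,0,-0.0125,0,0,0],[0,0,0,-0.0125,0,0,0],[0,0,0,-0.0125,0,0,0],[0,0,0,-0.0125,0,0,0],[0,0,0,-0.0125,0,0,0],[0,0,0,-0.0125,0,0,0],[0,0,0,-0.0125,0,0,0],[0,0,0,-0.0125,0,0,0],[0,0,0,-0.0125,0,0,0],[0,0,0,-0.0125,0,0,0],[0,0,0,-0.0125,0,0,0],[0,0,0,-0.0125,0,0,0],[0,0,0,-0.0125,0,0,0],[0,0,0,-0.0125,0,0,0],[0,0,0,-0.0125,0,0,0],[0,0,0,-0.0125,0,0,0]]])

```text
clock: 10.88
position: [0.6327, -0.0189, 0.1629]
ee_rot: [0.79, 0.613, 0.0, 0.0]
ft_force: [-0.5, 0.0, -0.6]
grip_width: 0.202
grasp_force: 39.1
```

Request:
send_rows(plan=[[[0,0,0,-0.0125,0,0,0],[0,0,0,-0.0125,0,0,0],[0,0,0,-0.0125,0,0,0],[0,0,0,-0.0125,0,0,0],[0,0,0,-0.0125,0,0,0],[0,0,0,-0.0125,0,0,0],[0,0,0,-0.0125,0,0,0],[0,0,0,-0.0125,0,0,0],[0,0,0,-0.0125,0,0,0],[0,0,0,-0.0125,0,0,0],[0,0,0,-0.0125,0,0,0],[0,0,0,-0.0125,0,0,0],[0,0,0,-0.0125,0,0,0],[0,0,0,-0.0125,0,0,0],[0,0,0,-0.0125,0,0,0],[0,0,0,-0.0125,0,0,0],[0,0,0,-0.0125,0,0,0],[0,0,0,-0.0125,0,0,0],[0,0,0,-0.006,0,0,0],[0,0,0,0,0,0,0]]])

```text
clock: 12.55
position: [0.6212, -0.0639, 0.1629]
ee_rot: [0.79, 0.613, -0.0, 0.0]
ft_force: [0.1, -0.1, -1.2]
grip_width: 0.199
grasp_force: 39.1
```

```bash
python3 - <<'E'
from h import *
import cv2
b=optics.camera("scene");o=get_obs();print(o["position"],o["ft_force"])
cv2.imwrite("pics/g4.png",cv2.resize(b[110:240,290:410],None,fx=4.5,fy=4.5,interpolation=cv2.INTER_CUBIC)[:,:,::-1])
E
```

```text
[ 0.62125489 -0.06357943  0.1629307 ] [ 0.1989663   0.56745914 -1.68756891]
```

View pics/g4.png

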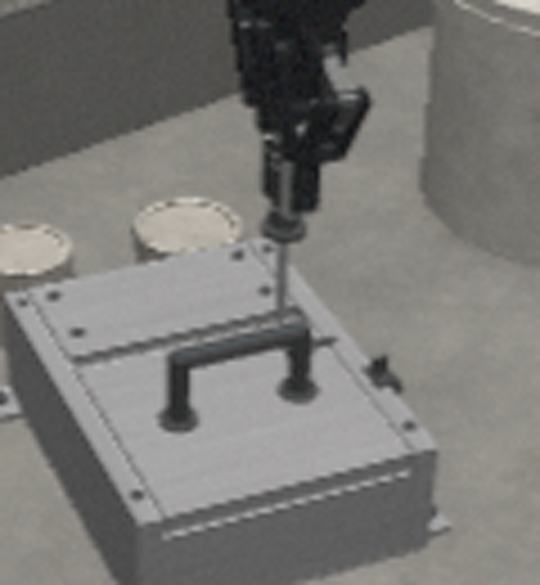

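Request:
send_rows(plan=[[[0,0,0,0,0,-0.05,0],[0,0,0,0,0,-0.1,0],[0,0,0,0,0,-0.15,0],[0,0,0,0,0,-0.15,0],[0,0,0,0,0,-0.05,0],[0,0,0,0.1,-0.075,0,0],[0,0,0,0.1477,-0.1108,0,0],[0,0,0,0.1477,-0.1108,0,0],[0,0,0,0.1477,-0.1108,0,0],[0,0,0,0.1477,-0.1108,0,0],[0,0,0,0.1477,-0.1108,0,0],[0,0,0,0.1477,-0.1108,0,0],[0,0,0,0.1477,-0.1108,0,0],[0,0,0,0.1477,-0.1108,0,0],[0,0,0,0.1477,-0.1108,0,0],[0,0,0,0.1477,-0.1108,0,0],[0,0,0,0.0477,-0.0358,0,0],[0,0,0,0,0,0.1,0],[0,0,0,0,0,0.1,0],[0,0,0,0,0,0.1,0]]])

```text
clock: 14.27
position: [0.4658, 0.3125, 0.2026]
ee_rot: [0.79, 0.613, 0.0, 0.0]
ft_force: [0.6, -0.0, -1.0]
grip_width: 0.201
grasp_force: 39.2
```

Request:
send_rows(plan=[[[0,0,0,0,0,0,0],[0,0,0,0,0,0,0],[0,0,0,0,0,0,0],[0,0,0,0,0,0,0]]])

```text
clock: 14.6
position: [0.4665, 0.3125, 0.2044]
ee_rot: [0.79, 0.613, 0.001, 0.0]
ft_force: [-0.1, 0.2, -0.7]
grip_width: 0.201
grasp_force: 39.2
```

Request:
send_rows(plan=[[[0,0,0,-0.006,-0.003,0.04,0],[0,0,0,0,0,0.04,0],[0,0,0,0,0,0.04,0],[0,0,0,0,0,0.04,0],[0,0,0,0,0,0.04,0],[0,0,0,0,0,0.04,0],[0,0,0,0,0,0,0],[0,0,0,0,0,0,0]]])

```text
clock: 15.27
position: [0.4649, 0.3109, 0.1543]
ee_rot: [0.79, 0.613, -0.001, -0.0]
ft_force: [-0.7, -0.1, -0.2]
grip_width: 0.199
grasp_force: 39.2
```

Request:
send_rows(plan=[[[0,0,0,0,0,0.04,0],[0,0,0,0,0,0.04,0],[0,0,0,0,0,0.04,0],[0,0,0,0,0,0.04,0],[0,0,0,0,0,0.025,0],[0,0,0,0,0,0.012,0],[0,0,0,0,0,0,0],[0,0,0,0,0,0,0],[0,0,0,0,0,0,0]]])

```text
clock: 16.02
position: [0.4653, 0.3111, 0.1157]
ee_rot: [0.79, 0.613, 0.0, 0.0]
ft_force: [-0.1, 0.6, -0.3]
grip_width: 0.202
grasp_force: 39.2
```

Open (half, then full), pause, then lift.

Request:
send_rows(plan=[[[0,0,0,0,0,0.005,0],[0,0,0,0,0,0,0.5],[0,0,0,0,0,0,0.5],[0,0,0,0,0,0,0.5],[0,0,0,0,0,0,0.7],[0,0,0,0,0,0,0.7],[0,0,0,0,0,0,1],[0,0,0,0,0,0,1],[0,0,0,0,0,0,1],[0,0,0,0,0,-0.05,1],[0,0,0,0,0,-0.1,1],[0,0,0,0,0,-0.15,1],[0,0,0,0,0,-0.15,1],[0,0,0,0,0,-0.15,1],[0,0,0,0,0,-0.05,1],[0,0,0,0,0,0,1]]])

```text
clock: 17.35
position: [0.466, 0.3121, 0.248]
ee_rot: [0.79, 0.613, 0.002, 0.0]
ft_force: [-0.2, -0.2, 0.1]
grip_width: 1.001
grasp_force: 0.0
```

```bash
python3 - <<'E'
from h import *
import cv2
b=optics.camera("scene");a=optics.camera("top");o=get_obs();print(o["position"],o["ft_force"],o["grip_width"])
a0,b0=[cv2.imread(f"pics/{n}0.png")[:,:,::-1] for n in("top","scene")]
f=lambda im,x,y:cv2.resize(im[y:y+80,x:x+70],None,fx=5,fy=5,interpolation=cv2.INTER_CUBIC)
cv2.imwrite("pics/g5.png",np.hstack([f(b0,220,245),f(b,220,245)])[:,:,::-1])
print("diff",np.abs(b[255:300,238:266].astype(int)-b0[255:300,238:266]).mean())
E
```

```text
[0.46511463 0.31083827 0.24443748] [ 0.8569079  -0.46388187 -0.53390389] 1.0009650943096848
diff 4.742592592592593
```

View pics/g5.png

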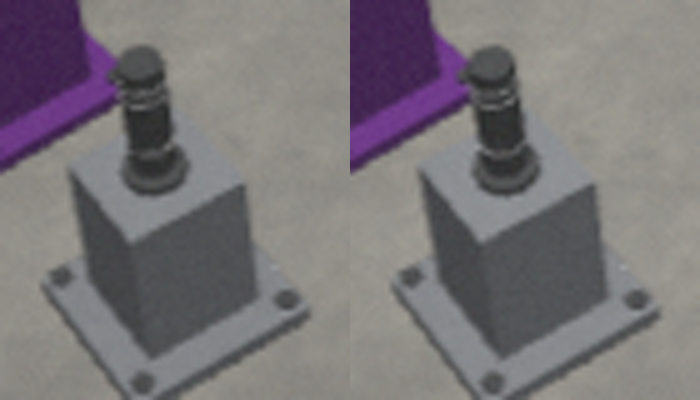

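The pick stands upright in its stand just as at the start (scene view, collar at about (251,279)). Next is the handle.

Request:
send_rows(plan=[[[0,0,0,-0.1482,0.0967,0,1],[0,0,0,-0.1482,0.0967,0,1],[0,0,0,-0.1482,0.0967,0,1],[0,0,0,-0.1482,0.0967,0,1],[0,0,0,-0.1482,0.0967,0,1],[0,0,0,-0.1482,0.0967,0,1],[0,0,0,-0.1482,0.0967,0,1],[0,0,0,-0.1482,0.0967,0,1],[0,0,0,-0.1482,0.0967,0,1],[0,0,0,0,0,0,1],[0,0,0,0,0,0.1,1],[0,0,0,0,0,0.12,1],[0,0,0,0,0,0.12,1],[0,0,0,0,0,0.12,1],[0,0,0,0,0,0.12,1],[0,0,0,0,0,0.09,1],[0,0,0,0,0,0,1],[0,0,0,0,0,0,1]]])

```text
clock: 18.95
position: [0.5662, 0.0095, 0.1092]
ee_rot: [0.79, 0.613, -0.001, -0.001]
ft_force: [0.7, 0.3, 1.3]
grip_width: 0.999
grasp_force: 0.0
```

Request:
send_rows(plan=[[[0,0,0,0,0,0,0],[0,0,0,0,0,0,0],[0,0,0,0,0,0,0],[0,0,0,0,0,0,0],[0,0,0,0,0,0,0],[0,0,0,0,0,0,0],[0,0,0,0,0,0,0],[0,0,0,0,0,0,0],[0,0,0,0,0,0,0],[0,0,0,0,0,0,0],[0,0,0,0,0,0,0],[0,0,0,0,0,0,0],[0,0,0,0,0,0,0],[0,0,0,0,0,0,0]]], squeeze=60)

```text
clock: 20.12
position: [0.5677, 0.0092, 0.1109]
ee_rot: [0.79, 0.613, 0.0, 0.0]
ft_force: [-1.3, -1.5, 6.1]
grip_width: 0.115
grasp_force: 58.6
```

Request:
send_rows(plan=[[[0,0,0,0,-0.01,0,0],[0,0,0,0,-0.015,0,0],[0,0,0,0,-0.015,0,0],[0,0,0,0,-0.015,0,0],[0,0,0,0,-0.015,0,0],[0,0,0,0,-0.015,0,0],[0,0,0,0,-0.015,0,0],[0,0,0,0,-0.015,0,0],[0,0,0,0,-0.015,0,0],[0,0,0,0,-0.015,0,0],[0,0,0,0,-0.015,0,0],[0,0,0,0,-0.015,0,0],[0,0,0,0,-0.01,0,0],[0,0,0,0,0,0,0],[0,0,0,0,0,0,0],[0,0,0,0,0,0,0]]])

```text
clock: 21.45
position: [0.5334, 0.018, 0.111]
ee_rot: [0.79, 0.613, 0.002, 0.001]
ft_force: [9.8, -0.7, -3.2]
grip_width: 0.112
grasp_force: 58.4
```

```bash
python3 - <<'E'
from h import *
import cv2
A={n:sum(optics.camera(n).astype(np.float32) for i in range(4))/4 for n in("scene","top")}
o=get_obs();print(o["position"],o["ft_force"],o["grip_width"])
for n in A: cv2.imwrite(f"pics/{n}6.png",A[n][:,:,::-1].round().astype(np.uint8))
f=lambda im,x,y:cv2.resize(im[y:y+50,x:x+50],None,fx=8,fy=8,interpolation=cv2.INTER_CUBIC).clip(0,255)
cv2.imwrite("pics/g6.png",np.hstack([f(A["top"],345,180),f(A["scene"],350,170)])[:,:,::-1].astype(np.uint8))
E
```

```text
[0.5334478  0.01803046 0.11100699] [10.26542837 -1.52283915 -3.06058649] 0.11542348178262658
```

View pics/g6.png

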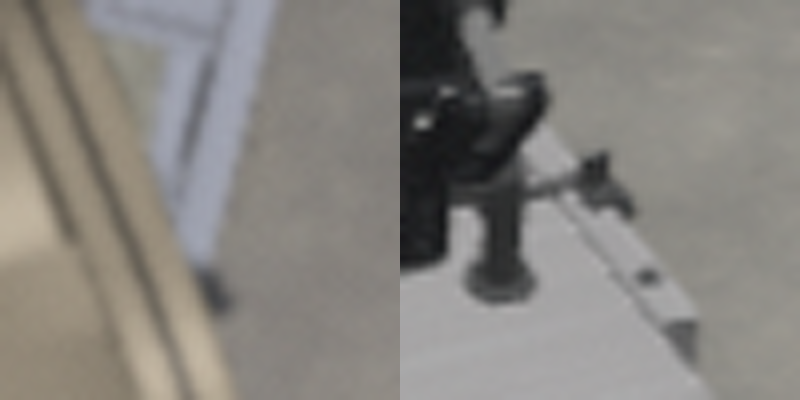

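This shows the pointer tongue at scene (367–373,193) close to the clip (375,191). The picture allowance is used up, so I measure numerically from here.

```bash
python3 - <<'E'
from h import *
import cv2
a=cv2.imread("pics/top0.png",0);b=cv2.imread("pics/scene0.png",0);c=cv2.imread("pics/scene6.png",0)
print("top0 cols 361..");[print(v,a[v,358:378].tolist()) for v in range(194,224)]
print("scene0");[print(v,b[v,364:384].tolist()) for v in range(182,202)]
print("scene6");[print(v,c[v,364:384].tolist()) for v in range(182,202)]
th=-.25;R=np.array([[np.cos(th),-np.sin(th)],[np.sin(th),np.cos(th)]]);t=np.array([.6163,-.0025])
for x in(-15,-55,-60,-65):
  for y,z in((-74,75),(-74,84),(-85,72),(-85,84)):
    P=[*(R@np.array([x,y])/1000+t),z/1000];print(x,y,z,np.round(proj("top",P),1),np.round(proj("scene",P),1)+[-.6,1])
E
```

```text
top0 cols 361..
194 [142, 128, 130, 136, 140, 143, 153, 159, 160, 156, 156, 149, 144, 154, 159, 160, 164, 151, 134, 128]
195 [126, 104, 100, 105, 109, 131, 143, 155, 159, 157, 150, 142, 145, 154, 163, 160, 159, 151, 135, 128]
196 [115, 85, 79, 83, 92, 107, 138, 153, 160, 155, 152, 141, 148, 157, 161, 163, 155, 139, 126, 129]
197 [113, 80, 71, 75, 77, 103, 130, 142, 153, 155, 146, 137, 152, 160, 159, 162, 152, 133, 122, 129]
198 [106, 74, 76, 73, 78, 94, 112, 126, 132, 134, 134, 137, 151, 159, 161, 162, 156, 128, 120, 126]
199 [99, 83, 80, 81, 88, 104, 114, 111, 111, 113, 108, 126, 146, 156, 158, 159, 148, 131, 127, 129]
200 [118, 103, 98, 97, 103, 126, 138, 130, 129, 119, 112, 121, 145, 160, 160, 155, 142, 130, 129, 136]
201 [142, 135, 130, 126, 125, 144, 152, 149, 148, 145, 132, 135, 150, 161, 161, 155, 137, 126, 133, 135]
202 [156, 155, 151, 149, 145, 152, 160, 161, 155, 150, 143, 153, 156, 164, 158, 152, 133, 129, 133, 131]
203 [163, 161, 163, 154, 155, 157, 157, 158, 147, 137, 148, 158, 159, 163, 159, 147, 135, 129, 131, 132]
204 [163, 164, 162, 163, 163, 161, 162, 159, 149, 136,
[... 6034 characters left out ...]
64, 164, 164, 164, 164, 164, 147, 148, 160, 162, 163, 165, 168, 152, 139, 138]
-15 -74 75 [369.9 199.7] [363.3 184.7]
-15 -74 84 [370.2 199.4] [363.4 181.7]
-15 -85 72 [374.1 200.9] [367.1 184.7]
-15 -85 84 [374.5 200.5] [367.4 180.8]
-55 -74 75 [366.  215.1] [370.3 193.4]
-55 -74 84 [366.3 214.9] [370.6 190.5]
-55 -85 72 [370.2 216.3] [374.3 193.4]
-55 -85 84 [370.6 216. ] [374.6 189.5]
-60 -74 75 [365.5 217.1] [371.2 194.6]
-60 -74 84 [365.8 216.9] [371.5 191.6]
-60 -85 72 [369.7 218.2] [375.2 194.6]
-60 -85 84 [370.1 218. ] [375.5 190.6]
-65 -74 75 [365. 219.] [372.2 195.7]
-65 -74 84 [365.3 218.8] [372.4 192.7]
-65 -85 72 [369.2 220.2] [376.1 195.7]
-65 -85 84 [369.6 219.9] [376.4 191.7]
```

```bash
python3 - <<'E'
from h import *
import cv2
a=cv2.imread("pics/top0.png",0).astype(float)
th=-.25;R=np.array([[np.cos(th),-np.sin(th)],[np.sin(th),np.cos(th)]]);t=np.array([.6163,-.0025])
ch=lambda u,v,z:(onz("top",u,v,z)[:2]-t)@R*1000
for thr in(125,110,95):
    m=np.zeros_like(a);m[212:222,365:376]=np.clip(thr-a[212:222,365:376],0,None)
    M=cv2.moments(m.astype(np.float32));u,v=M["m10"]/M["m00"],M["m01"]/M["m00"]
    print(thr,u,v,[ch(u,v,z).round(1).tolist() for z in(.075,.08,.085)])
# chamber-frame profile: clip and pointer along x, averaged over y bands
def pr(xs,ys,z):
    P=np.array([[proj("top",[*(R@np.array([x,y])/1000+t),z]) for y in ys] for x in xs],np.float32)
    return cv2.remap(a.astype(np.float32),P[...,0],P[...,1],cv2.INTER_LINEAR).mean(1).round().astype(int).tolist()
print("ptr",pr(range(-30,2,2),range(-73,-63,2),.075))
for y in range(-94,-68,3):print("clip",y,pr(range(-76,-38,2),[y],.08))
E
```

```text
125 369.8507546115148 216.5964225824483 [[-56.1, -84.2], [-56.5, -83.9], [-56.9, -83.5]]
110 369.78164251207727 216.59806763285025 [[-56.2, -84.0], [-56.5, -83.7], [-56.9, -83.4]]
95 369.6968503937008 216.59055118110237 [[-56.2, -83.8], [-56.6, -83.5], [-56.9, -83.2]]
ptr [153, 149, 147, 149, 149, 142, 127, 118, 124, 138, 147, 149, 149, 148, 151, 151]
clip -94 [131, 130, 130, 131, 131, 133, 131, 126, 117, 111, 113, 117, 121, 128, 130, 132, 132, 131, 133]
clip -91 [132, 133, 133, 133, 131, 131, 125, 114, 101, 89, 88, 98, 112, 122, 124, 130, 131, 130, 132]
clip -88 [129, 129, 131, 131, 127, 119, 108, 93, 81, 74, 74, 80, 90, 102, 114, 126, 129, 132, 134]
clip -85 [137, 137, 138, 136, 127, 114, 97, 82, 70, 67, 65, 68, 75, 89, 106, 122, 133, 138, 138]
clip -82 [152, 152, 154, 154, 149, 129, 103, 83, 73, 68, 65, 67, 73, 87, 110, 130, 144, 152, 153]
clip -79 [159, 161, 161, 159, 150, 133, 109, 89, 77, 74, 77, 80, 85, 95, 114, 139, 151, 158, 160]
clip -76 [159, 157, 156, 157, 151, 139, 123, 106, 102, 104, 105, 106, 111, 116, 127, 142, 157, 159, 160]
clip -73 [154, 154, 153, 151, 148, 146, 143, 139, 135, 137, 140, 141, 137, 135, 140, 147, 154, 158, 155]
clip -70 [143, 142, 145, 141, 140, 141, 142, 141, 138, 137, 140, 143, 140, 136, 137, 143, 147, 146, 143]
```

Request:
send_rows(plan=[[[0,0,0,0,-0.009,0,0],[0,0,0,0,-0.009,0,0],[0,0,0,0,-0.007,0,0],[0,0,0,0,0,0,0],[0,0,0,0,0,0,0],[0,0,0,0,0,0,0],[0,0,0,0,0,0,0],[0,0,0,0,0,0,0]]])

```text
clock: 22.52
position: [0.5287, 0.0193, 0.111]
ee_rot: [0.79, 0.613, 0.002, 0.001]
ft_force: [10.9, -2.3, -3.6]
grip_width: 0.115
grasp_force: 58.5
```

```bash
python3 - <<'E'
from h import *
import cv2
c=sum(optics.camera("scene").astype(np.float32) for i in range(4)).mean(2)/4
o=get_obs();p=o["position"];print(p,o["ft_force"],o["grip_width"],o["grasp_force"])
d=p[:2]-[.5677,.0092];print("opening",-(d@[.9689,-.2474])*1000)
[print(v,c[v,364:380].astype(int).tolist()) for v in range(187,199)]
E
```

```text
[0.52869524 0.01926723 0.1109885 ] [10.55601479 -1.28578326 -3.26220059] 0.12107002743743833 58.465397357940674
opening 40.282344723866615
187 [44, 34, 33, 88, 148, 157, 141, 137, 135, 136, 137, 135, 138, 140, 141, 140]
188 [34, 29, 63, 140, 164, 166, 153, 137, 133, 133, 130, 124, 131, 139, 140, 140]
189 [30, 35, 114, 153, 164, 164, 168, 153, 121, 109, 91, 73, 117, 137, 140, 141]
190 [32, 76, 134, 159, 163, 163, 162, 166, 111, 49, 51, 53, 117, 138, 139, 139]
191 [54, 89, 118, 146, 161, 163, 140, 124, 85, 51, 52, 54, 116, 139, 140, 140]
192 [71, 77, 102, 121, 149, 159, 123, 91, 67, 52, 55, 56, 96, 126, 138, 139]
193 [68, 65, 102, 150, 143, 125, 118, 94, 68, 68, 66, 80, 79, 96, 126, 136]
194 [54, 50, 80, 109, 104, 91, 83, 106, 89, 73, 81, 82, 74, 78, 95, 126]
195 [48, 48, 66, 79, 77, 90, 99, 144, 132, 91, 76, 78, 78, 61, 69, 117]
196 [48, 49, 91, 146, 163, 162, 144, 147, 160, 147, 119, 149, 150, 100, 65, 102]
197 [49, 50, 116, 153, 163, 162, 162, 140, 149, 161, 163, 163, 166, 138, 106, 123]
198 [48, 49, 136, 163, 162, 163, 163, 171, 150, 154, 162, 162, 163, 167, 155, 139]
```

```bash
python3 -c "
from workcell import job
print(job.hand_in())"
```

```text
the job is handed in; nothing more can be done
None
```

The job is handed in: I ran the pick once along the seam from left to right and put it back in its stand. The arm is holding the lid open about 40 mm, with the pointer at the clip to within about 2 mm by my measurements; the hand-in call returned no verdict.

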